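# Shut and latch the lid of a component test fixture

## Robot

A 6-joint arm with a two-finger parallel gripper is mounted at the origin on the work surface. World frame = base frame: x ahead of the robot, y to its left, z up, the work surface at z = 0. Lengths are in m, angles in rad, forces in N, time in s.
With the tool pointing down it reaches from about 0.325 to 1 m from the base axis. Payload 5.1 kg.
Tool frame: the origin (TCP) lies where the fingers leave the gripper's body, on its centre line; the fingertips stand 73 mm ahead of it and the grasp point (between the pads) lies 54 mm ahead of it (grasp_offset is the distance from the TCP to the grasp point, in m); z points along the fingers, y is the line along which they close (so a half turn about z gives the same grasp; the last joint's range is limited). The gripper opens to 85 mm and grips with 20 to 120 N. Pads are 22 mm wide; open, the fingers measure 114 mm over their backs; the gripper's body (76 mm by 85 mm) begins 54 mm behind the grasp point. The pads swing forward as they close: fully open they stand 13 mm farther back than shut.
Start: joints at [-1.408, 0.124, 1.65, -0, 1.367, -0.083], TCP at [0.158, -0.63, 0.304] pointing down, gripper open.
Joint ranges: [-2.61, 2.61], [-1.02, 2.33], [0.03, 2.71], [-1.35, 4.49], [0.32, 2.68], [-2.91, 2.91]. Speed limits (rad/s): [2.57, 2.57, 3.14, 3.14, 3.14, 3.14].

## Interface

Orientations are given as a unit quaternion [x, y, z, w].
In Python, from plant import move_ptp, line_to, move_j, gripper_to, dwell, solve_ik, sense, capture, IKError, sign_off, grasp_offset gives the robot as it stands. The module is installed in compiled form; this text tells all that it offers. Calls block until the motion is done:
- move_ptp(position, orientation): joint-space move of the TCP to a pose.
- line_to(position, rot=None, speed=0.15, threshold=None): straight line of the TCP; rot=None keeps the orientation; speed is the mean speed in m/s. With threshold (N) it stops when the force on the tool has changed by that much, and returns True; else False.
- move_j(angles): joint-space move.
- gripper_to(opening, f_grip=None): opening from 0.0 (shut) to 1.0 (fully open); f_grip is the grip in N (None keeps the last); returns when the fingers have stopped.
- dwell(seconds).
- solve_ik(position, orientation): joint angles nearest the present ones, or None.
- sense(): the state.
- capture(name): name is "side" or "top" or "wrist"; returns a dict with "img" (400x640x3 uint8, blue, green, red), "vfov" (degrees; the focal length in pixels is half the picture's height over the tangent of half this angle, whatever the lens; pixels are square), "cx", "cy" (the principal point, pixels), "distortion" ([k1, k2, p1, p2, k3] as OpenCV has them; the pictures are not rectified), "world_to_cam" (4x4, takes a point from world to camera coordinates); the wrist camera has in their place "T_tool_cam" (4x4, takes a point from camera to tool coordinates, whose origin is the TCP and whose axes are the flange's). Camera axes: x right, y down, z forward; pixel columns grow to the right and rows downward; lengths in m; the calibration is good to about 2 mm. A picture is of the moment at which its call begins: read the wrist's pose just before it. There is no depth.
A pose or a line that the arm cannot do raises IKError and nothing moves.
- sign_off(): hands the job in; it is judged then, once.
The state is a dict: "time_s": time; "qpos": joint angles; "qd": joint speeds; "tau": joint torques, N m; "tool_pos": TCP position; "eef_rot": TCP orientation; "wrist_force": force on the tool from outside, world axes, zero at the start; "torque": the same for the moment, N m; "opening": opening from 0.0 (shut) to 1.0 (fully open); "finger_force": force on a finger pad.
Only numpy, scipy, OpenCV 4.12 (cv2) and the standard library are available. Lean on these libraries where they do the work, as an engineer would, in place of code of your own. Each camera call takes 0.05 s, during which the arm holds its last target. There are 200 camera calls.

## Task

The part is already in the high-voltage component test fixture: get the fixture ready for the test. With the fingertips only, never taking the lid or the latch between the fingers, push the open lid gently down until it is fully shut (no slamming), and only then push the thumb tab of the slide latch on the front deck across until it stops, so that its tongue lies over the lid's lug and holds it. Do not lift or shift the part inside or any of the things standing on or around the fixture, and finish clear of everything.

Things in the scene. Friction and masses are not known exactly. Their poses are not given: they have to be found in the camera images.
- fixture: Grey metal test fixture, fixed to the bench (all sizes in mm): 230 deep (x) x 220 wide (y) x 80 high (z). Origin: centre of its underside, on the bench. Its x axis points to its back (hinge side), y to its left seen from the front, z up; front face at x = -115. Behind the front deck is an open chamber (walls up to z = 80) that the lid covers.
- deck (a point): Middle of the fixture's solid flat front deck, at fixture (-88.5, 0, 80); the deck is 53 deep (fixture x = -115 to -62) and 220 wide, its top at z = 80. The latch's low steel track, 6 high, lies on it from x = -110 to -86, y = -65 to 36. The deck to the right of the track (y below -65) is bare.
- lid (a joint): Lid angle in rad: 0 = fully shut, growing as it opens upward and backward about the hinge, which lies along the fixture's y axis. Starts at 0.7 to 1.25, can swing to 1.9. A stiff friction hinge (0.6 N m) holds the lid wherever it is left, so it must be pushed all the way down: 1 to 4 N at its front edge. About 0.45 kg.
- lid_push (a point): Point on the lid's outer (upper) face, midway across, 163 from the hinge axis, 16 behind the front edge. The lid: flat plate 7.5 thick, 179 from hinge axis to front edge, 214 wide, cream frame with a clear window; outer face 4 above the hinge plane. Axes turn with the lid: x from front edge to hinge, z out of the outer face. Shut, this face is at fixture z = 88.
- lid_lug (a point): Tip of the steel lug that sticks out 18 beyond the middle of the lid's front edge, 197 from the hinge axis; 26 wide, 3.5 thick. Shut, its top is 4 above the deck.
- lid_hinge (a point): Middle of the hinge axis, at fixture (112, 0, 84). With the lid at angle a, a point at distance r from the axis lies at fixture x = 112 - r cos a, z = 84 + r sin a.
- latch (a joint): Slide-latch travel in m: 0 = open, 0.030 = locked, against its end stop; it slides along the fixture's +y axis. Starts at 0 to 0.003. Friction 2.5 N, no spring: it stays where left. Its steel tongue (24 wide, underside 8 above the deck) passes over the lid's lug only when the lid is fully down.
- latch_tab (a point): Centre of the top of the latch's upright steel thumb tab, which is 24 along x, 8 along y and stands 20 tall (fixture z = 94 to 114). At travel q the point is at fixture (-97, -30 + 1000 q, 114). Push on its -y side face. The bar under it reaches 26 either side along y, top at z = 94.
- dut: The part under test: loose beige block 22 x 40 x 24 high in the chamber between two black terminal blocks. Origin: centre of its underside. Must stay put.
- capacitor: Bystander: loose blue can 22 in diameter, 34 high, standing on the left end of the fixture's front deck. Origin: centre of its underside.
- meter: Bystander: loose cream panel-meter box 70 x 85 x 100 high, with two terminals 18 tall on top, standing to the left of the fixture. Origin: centre of its underside.
- multimeter: Bystander: yellow handheld multimeter lying flat, 190 x 92 x 40 high. Origin: centre of its underside.
- decade_box: Bystander: black decade box with two rows of knobs, 180 x 90 x 60 high. Origin: centre of its underside.
- parts_tray: Bystander: grey divided tray of small components, 150 x 100 x 30 high. Origin: centre of its underside.
- screwdriver: Bystander: screwdriver 190 long lying on the bench along the fixture's right side, about 30 thick. Origin: underside, mid length.
- solder_spool: Bystander: small grey spool, 52 in diameter, 42 high. Origin: centre of its underside.

How it is judged:
By the outcome, as a careful person would: the job done as asked, in the order asked, and still so for the second after the job is handed in, with the robot touching nothing.
It also fails if it takes over 43 s, if anything falls off the work surface, if the arm or the gripper's body presses on something with over 40 N, if the wrist force passes 120 N, or if a joint passes its speed limit or range.

## Working session

There is one attempt and no reset: what is moved stays moved. The work goes in short steps, each a Python script; the robot and the scene stay as the last script left them, time stands still between calls to the robot, and variables do not carry over. Pictures are saved under pics/ and viewed, at most 10 in all, crops included, and the job is handed in when it is done.

```bash
mkdir -p pics; python3 - <<'E'
from plant import *
import cv2,pickle,numpy as np
d={}
for n in("side","top","wrist"):
    s=sense();c=capture(n);d[n]=c;d[n+'_s']=s;cv2.imwrite(f'pics/{n}0.png',c['img'])
    print(n,{k:np.round(v,3).tolist() for k,v in c.items() if k!='img'})
pickle.dump(d,open('d0.pkl','wb'));print(s['time_s'],grasp_offset, s['eef_rot'])
E
```

```text
side {'vfov': 46.281, 'cx': 316.419, 'cy': 193.351, 'distortion': [-0.061, 0.0, 0.0, 0.0, 0.0], 'world_to_cam': [[-0.812, -0.584, -0.012, 0.416], [-0.435, 0.618, -0.655, 0.286], [0.39, -0.527, -0.755, 1.135], [0.0, 0.0, 0.0, 1.0]]}
top {'vfov': 52.861, 'cx': 325.039, 'cy': 205.381, 'distortion': [-0.036, 0.0, 0.0, 0.0, 0.0], 'world_to_cam': [[0.012, -1.0, -0.015, 0.014], [-0.997, -0.01, -0.081, 0.534], [0.081, 0.015, -0.997, 1.289], [0.0, 0.0, 0.0, 1.0]]}
wrist {'vfov': 65.332, 'cx': 315.083, 'cy': 192.249, 'distortion': [0.003, 0.0, 0.0, 0.0, 0.0], 'T_tool_cam': [[0.0, -0.948, -0.319, 0.082], [1.0, 0.0, -0.0, -0.001], [0.0, -0.319, 0.948, -0.071], [0.0, 0.0, 0.0, 1.0]]}
0.1 0.0539 [ 9.92456024e-01  1.22597794e-01 -5.27881680e-05 -9.05048117e-04]
```

View pics/top0.png

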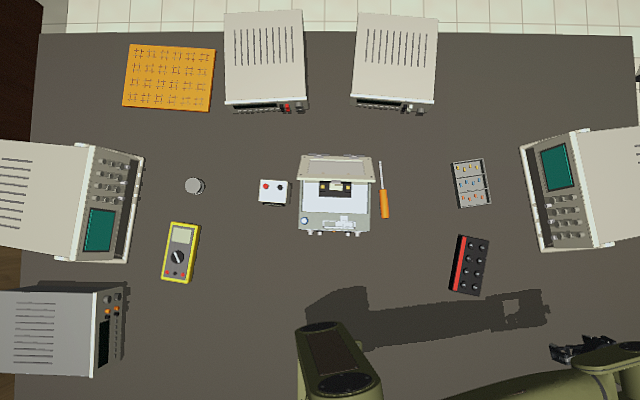

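View pics/side0.png

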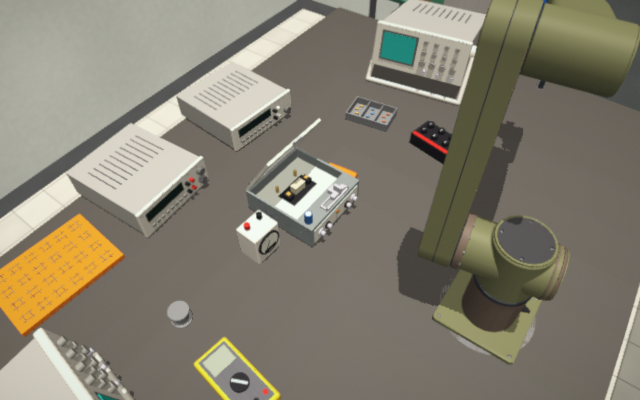

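Top view: fixture at about px (335,195), with its front facing the robot, the lid open at the back, the capacitor at (304,221) and the screwdriver on the right at (383,190). The side view shows the lid edge at (320,122). Next I'll zoom in for corner positions.

```bash
python3 - <<'E'
import cv2
a=cv2.imread('pics/top0.png')[145:245,255:395];b=cv2.imread('pics/side0.png')[112:262,235:365]
cv2.imwrite('pics/tc.png',cv2.resize(a,None,fx=5.7,fy=5.7,interpolation=cv2.INTER_CUBIC))
cv2.imwrite('pics/sc.png',cv2.resize(b,None,fx=4,fy=4,interpolation=cv2.INTER_CUBIC))
E
```

```text
(no output)
```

View pics/tc.png

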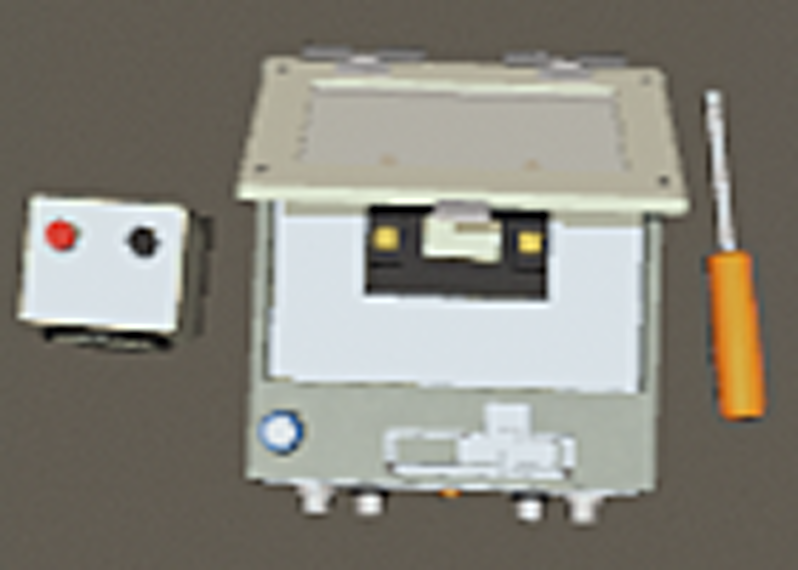

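View pics/sc.png

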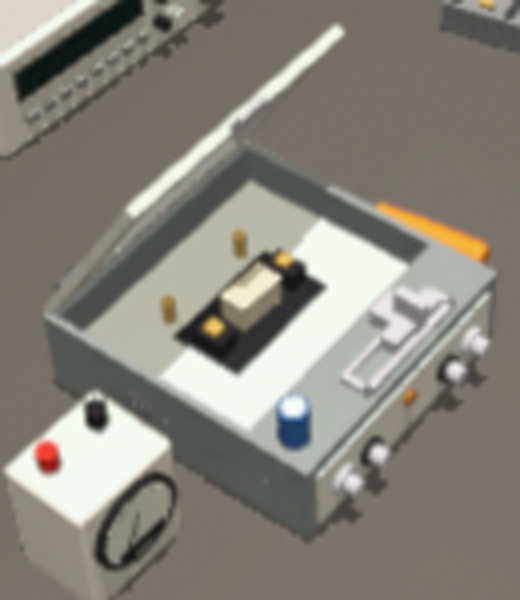

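Both crops are clear. The fixture's deck corners are at top-crop (248,480)/(653,492) and side-crop (313,473)/(495,272). The lid's front-edge corners are at top (239,191)/(687,204) and side (131,210)/(340,31). The capacitor stands at the left end of the deck, and the right end is bare. I'll fit the pose and lid angle jointly from these.

```bash
cat > h.py <<'E'
import numpy as np,cv2,pickle
from scipy.optimize import least_squares
from scipy.spatial.transform import Rotation as R
def proj(c,P):
    M=np.array(c['world_to_cam']);f=200/np.tan(np.radians(c['vfov']/2))
    K=np.array([[f,0,c['cx']],[0,f,c['cy']],[0,0,1]])
    return cv2.projectPoints(np.array(P,float),cv2.Rodrigues(M[:3,:3])[0],M[:3,3],K,np.array(c['distortion'],float))[0][:,0]
def f2w(p,P): # fixture mm -> world m
    c,s=np.cos(p[2]),np.sin(p[2]);P=np.atleast_2d(P)/1000
    return np.c_[p[0]+c*P[:,0]-s*P[:,1],p[1]+s*P[:,0]+c*P[:,1],P[:,2]]
def lidpt(a,r,y,o):
    return [112-r*np.cos(a)+o*np.sin(a),y,84+r*np.sin(a)+o*np.cos(a)]
E
python3 - <<'E'
from h import *
d=pickle.load(open('d0.pkl','rb'))
T=lambda q:np.array(q)/5.7+[255-.4,145-.4]; S=lambda q:np.array(q)/4+[235-.4,112-.4]
def pts(a): return ([[-115,110,80],[-115,-110,80],lidpt(a,179,107,.25),lidpt(a,179,-107,.25),[-62,0,80]],
 [[-115,110,80],[-115,-110,80],[115,110,80],[-115,110,0],lidpt(a,179,107,.25),lidpt(a,179,-107,.25)])
mt=T([[248,480],[653,492],[239,191],[687,204],[455,386]]);ms=S([[313,473],[495,272],[47,315],[310,540],[131,210],[340,31]])
def res(p):
    a,b=pts(p[3]);return np.r_[(proj(d['top'],f2w(p,a))-mt).ravel(),(proj(d['side'],f2w(p,b))-ms).ravel()]
r=least_squares(res,[.6,0,0,1.],loss='soft_l1');p=r.x
print(p,np.round(res(p).reshape(-1,2),1).tolist());np.save('p.npy',p)
for n,k in(('top',T),('side',S)):
    print(n,proj(d[n],f2w(p,[[-97,-30,114],[-97,-27,114],lidpt(p[3],197,0,0),[-88,90,114]])).round(1).tolist())
print(T([510,435]),T([463,207]),T([281,430]),S([410,300]),S([295,405]))
E
```

```text
[ 0.56916974 -0.01361481 -0.02022808  1.02508874] [[1.0, -0.2], [1.0, -0.1], [1.0, 0.1], [0.6, 0.1], [0.7, 0.3], [-1.4, 1.0], [0.5, 0.3], [-1.1, 0.6], [-0.1, 1.8], [-0.4, 1.0], [-0.1, -0.5]]
top [[344.8, 223.8], [343.8, 223.8], [336.5, 182.0], [305.2, 219.6]]
side [[337.5, 186.1], [336.8, 186.8], [297.1, 137.9], [307.5, 212.7]]
[344.07368421 220.91578947] [335.82807018 180.91578947] [303.89824561 220.03859649] [337.1 186.6] [308.35 212.85]
```

```bash
cat >> h.py <<'E'
from plant import *
p=np.load('p.npy')
Q=(R.from_euler('z',p[2])*R.from_matrix(np.diag([1,-1,-1]))).as_quat()
def tcp(P): return f2w(p,P)[0]+[0,0,.073]   # fingertip centre at fixture P (mm)
def lidtip(a,gap=0): P=lidpt(a,163,0,4+gap); P[0]+=11; return P
E
python3 - <<'E'
from h import *
a=p[3]
s0=sense();x=s0['tool_pos'];line_to([x[0],x[1],.42],speed=.25)
gripper_to(0.0)
P=lidtip(a,25);hi=list(P);hi[2]=330
move_ptp(tcp(hi),Q); line_to(tcp(P),speed=.12)
s=sense();print(s['time_s'],s['wrist_force'].round(2) if hasattr(s['wrist_force'],'round') else s['wrist_force'],tcp(P)-s['tool_pos'],s['opening'])
c=capture('side');cv2.imwrite('pics/s1.png',cv2.resize(c['img'][40:260,200:440],None,fx=2.7,fy=2.7,interpolation=cv2.INTER_CUBIC))
E
```

```text
5.1917 [-0.82 -0.16 -0.33] [-4.17033733e-04  4.64598833e-05 -1.07941073e-03] -0.0022116434714549646
```

View pics/s1.png

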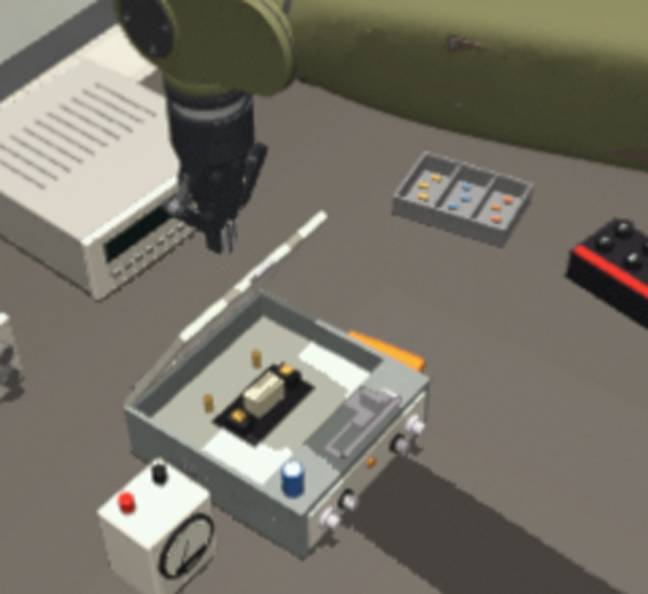

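The shut fingertips are at (222,250), behind and clear of the lid (edge at (250,280)). Next: sweep the lid down along its arc.

```bash
python3 - <<'E'
from h import *
def rep(t,hit=None):
    s=sense();print(t,round(s['time_s'],2),np.round(s['wrist_force'],1),np.round(s['tool_pos'],4),hit)
h=line_to(tcp(lidtip(p[3],4)),speed=.05,threshold=15);rep('near',h)
for a in np.linspace(p[3]-.05,.08,8):
    h=line_to(tcp(lidtip(a)),speed=.06,threshold=15);rep(round(a,2),h)
    if h: break
else:
    P=lidtip(0,-5);h=line_to(tcp(P),speed=.02,threshold=12);rep('shut',h)
    print('tip z',sense()['tool_pos'][2]-.073)
c=capture('side');cv2.imwrite('pics/s2.png',cv2.resize(c['img'][40:260,200:440],None,fx=2.7,fy=2.7,interpolation=cv2.INTER_CUBIC))
E
```

```text
near 5.81 [0.9 0.1 0.1] [ 0.6142 -0.0145  0.3004] False
0.98 6.16 [ 0.7  0.1 -0.5] [ 0.6036 -0.0143  0.2939] False
0.85 6.66 [ 0.1 -0.8  0.7] [ 0.5866 -0.0139  0.2811] False
0.72 7.16 [-0.1  0.4 -0.3] [ 0.5716 -0.0136  0.2667] False
0.59 7.66 [-0.5 -0.8 -0.1] [ 0.5586 -0.0133  0.2505] False
0.46 8.16 [ 0.1  0.5 -0.1] [ 0.5477 -0.0132  0.2328] False
0.34 8.66 [-0.6  0.3  0.9] [ 0.5391 -0.0129  0.2138] False
0.21 9.16 [ 0.3 -0.3  0.6] [ 0.5331 -0.0129  0.1939] False
0.08 9.66 [ 0.6 -0.2 -0.6] [ 0.5296 -0.0128  0.1733] False
shut 10.35 [-1.3 -0.4  4.6] [ 0.5297 -0.0129  0.1606] True
tip z 0.08760197480979488
```

View pics/s2.png

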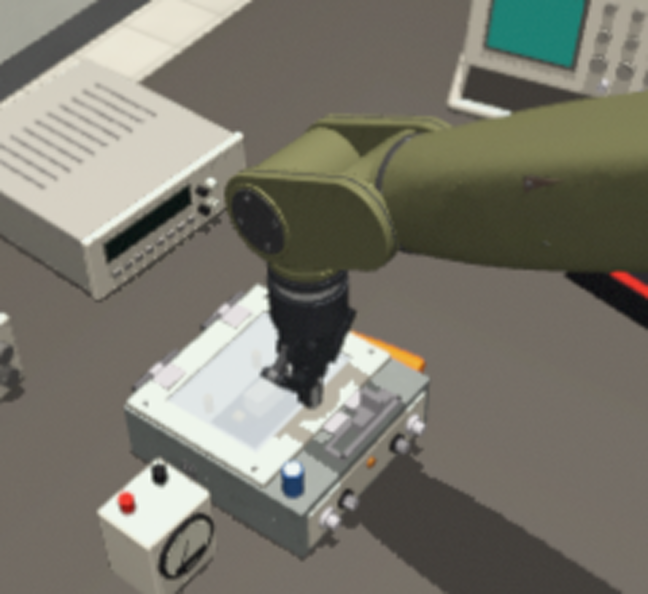

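The lid lies flat: its frame is flush with the fixture, and contact at z = 0.0876 matches the expected 0.088. I'll press once more, then go to the tab and push it.

```bash
python3 - <<'E'
from h import *
def rep(t,hit=None):
    s=sense();print(t,round(s['time_s'],2),np.round(s['wrist_force'],1),np.round(s['tool_pos'],4),hit);return s
P=lidtip(0,1);line_to(tcp(P),speed=.03)
P=lidtip(0,-5);h=line_to(tcp(P),speed=.015,threshold=15);rep('press',h)
P=lidtip(0,60);line_to(tcp(P),speed=.12)
line_to(tcp([-97,-72,148]),speed=.15)
h=line_to(tcp([-97,-72,100]),speed=.08,threshold=10);rep('down',h)
if not h:
    h=line_to(tcp([-97,-54,100]),speed=.05,threshold=8);rep('near',h)
    h=line_to(tcp([-97,-10,100]),speed=.03,threshold=14);s=rep('push',h)
    c,n=np.cos(p[2]),np.sin(p[2]);v=s['tool_pos']-np.r_[p[:2],0];print('tip fixture y',-n*v[0]+c*v[1])
    c=capture('top');cv2.imwrite('pics/t3.png',c['img'])
E
```

```text
press 10.93 [-0.3  0.4  3.9] [ 0.5292 -0.0128  0.1606] True
down 13.1 [-0.1 -0.  -0.3] [ 0.4709 -0.0837  0.1731] False
near 13.61 [0.3 0.6 0.7] [ 0.4711 -0.0653  0.1731] False
push 14.88 [ 1.3 -3.8  2.5] [ 0.472 -0.026  0.173] True
tip fixture y -0.014307506730716475
```

```bash
python3 - <<'E'
from h import *
line_to(tcp([-97,-40,100]),speed=.08)
line_to(tcp([-97,-60,220]),speed=.2)
x=sense()['tool_pos'];move_ptp([.30,-.40,.38],Q)
ims=[]
for n,(u,v,w,h) in dict(top=(290,150,90,95),side=(260,130,110,116)).items():
    c=capture(n);m=c['img']
    for q in(0,30):
        print(n,q,proj(c,f2w(p,[[-97,-30+q,114],lidpt(0,179,107,4),lidpt(0,179,-107,4)])).round(1).tolist())
    ims.append(cv2.resize(m[v:v+h,u:u+w],(395,417),interpolation=cv2.INTER_CUBIC))
cv2.imwrite('pics/f.png',np.hstack(ims));print(sense()['time_s'])
E
```

```text
top 0 [[344.8, 223.8], [300.5, 213.0], [369.8, 215.2]]
top 30 [[334.9, 223.5], [300.5, 213.0], [369.8, 215.2]]
side 0 [[337.5, 186.1], [297.4, 219.4], [344.2, 171.2]]
side 30 [[330.9, 192.9], [297.4, 219.4], [344.2, 171.2]]
17.6833
```

View pics/f.png

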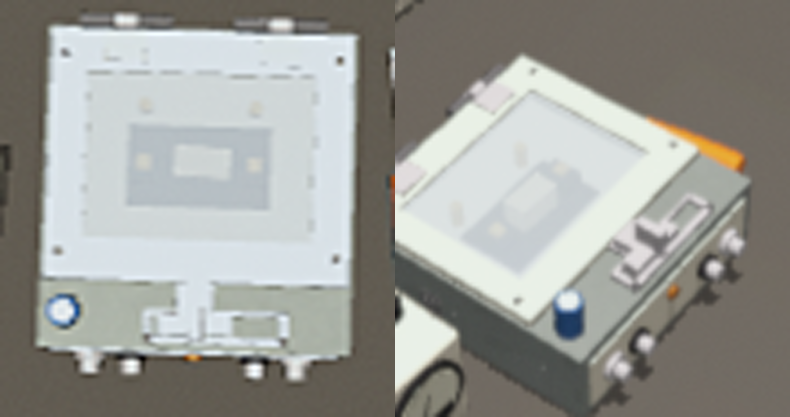

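The tab is now at top-view px (334.4,223), against 334.9 predicted for full travel. The tongue covers the lug at the middle of the lid, the lid is flat, and the capacitor and the part are where they were. The arm is clear.

```bash
python3 -c "
from plant import *
print(sign_off())"
```

```text
the job is handed in; nothing more can be done
None
```

The lid is fully shut and the slide latch is pushed to its stop with its tongue over the lug; nothing else looked moved, the arm ended clear, and I handed the job in at about 18 s (no verdict shown).

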